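Turn the strip-down row into the assembly row

TASK

The four hub parts stand in one rack in the order they came off, counted from the end with the wire handle. Move them into the empty rack in the reverse order for putting the hub together again: the part nearest the handle in the full rack goes into the bay farthest from the handle in the empty rack, and so on. Stand each part upright in the middle of its own pad, as it stands now, and let go of it.

Things in the scene. Friction and masses are not known exactly. Their poses are not given: they have to be found in the camera images.
- rack_a: the full rack: plywood board fixed to the bench, 76 mm wide (its x), 300 long (its y), 12 thick; four bays at y = +102, +34, -34, -102 mm, x = 0, each a rubber pad 60 x 60 mm with its top 15 mm above the bench. A dark wire handle, 40 mm high, stands at its +y end only (y = +144 mm; left, seen from the robot, yaw within 0.2). Origin: centre of its underside, on the bench. 
- rack_b: the empty rack, same size, bays, pads and handle end (+y) as the full rack; it lies to the left or to the right of it. Both have ribs 4 mm wide across the board between the bays, 4 mm higher than the pads; front and back sides are open. Origin: centre of its underside, on the bench. 
- bearing_big_mid (a point): centre (half-way up, 8 mm above its underside) of the large ball bearing: a flat bright steel ring, 52 mm in diameter and 16 mm high, with a hole; loose, stands upright (z up) on a pad of the full rack, within 3 mm of the pad's centre; weighs under 0.25 kg
- bearing_small_mid (a point): centre (half-way up, 6.5 mm above its underside) of the small ball bearing: a flat bright steel ring, 42 mm in diameter and 13 mm high, with a hole; loose, stands upright (z up) on a pad of the full rack, within 3 mm of the pad's centre; weighs under 0.25 kg
- sleeve_mid (a point): centre (half-way up, 22.5 mm above its underside) of the plain spacer sleeve: an upright steel tube, 34 mm in outer diameter and 45 mm high, bore 25 mm; loose, stands upright (z up) on a pad of the full rack, within 3 mm of the pad's centre; weighs under 0.25 kg
- nut_mid (a point): centre (half-way up, 12.5 mm above its underside) of the castle nut: dark steel hexagon, 36 mm across flats (42 mm across corners), 25 mm high with the six castle tabs (hexagon 18 mm, tabs 7 mm above it), open bore of 20 mm; two of its flats face across the row within 0.2 rad; loose, stands upright (z up) on a pad of the full rack, within 3 mm of the pad's centre; weighs under 0.25 kg
- pad_bearing_big: the black rubber pad (60 x 60 x 3 mm, fixed) of the full rack on which the large ball bearing stands at the start; origin: centre of its underside, 12 mm above the bench; it marks that part's first place
- pad_bearing_small: the black rubber pad (60 x 60 x 3 mm, fixed) of the full rack on which the small ball bearing stands at the start; origin: centre of its underside, 12 mm above the bench; it marks that part's first place
- pad_sleeve: the black rubber pad (60 x 60 x 3 mm, fixed) of the full rack on which the plain spacer sleeve stands at the start; origin: centre of its underside, 12 mm above the bench; it marks that part's first place
- pad_nut: the black rubber pad (60 x 60 x 3 mm, fixed) of the full rack on which the castle nut stands at the start; origin: centre of its underside, 12 mm above the bench; it marks that part's first place
There are look-alikes about, which are no part of the job. Leave any yellow look-alike of the part that bears bearing_small_mid alone.

How it is judged:
By the outcome, as a careful person would: the job done as asked, in the order asked, and still so for the second after the job is handed in, with the robot touching nothing.
It also fails if it takes over 104 s, if anything falls off the work surface, if the arm or the gripper's body presses on something with over 40 N, if the wrist force passes 120 N, or if a joint passes its speed limit or range.

ROBOT

A 6-joint arm with a two-finger parallel gripper is mounted at the origin on a cart in front of the work surface, level with it; the furniture and walls round the work are solid. World frame = base frame: x ahead of the robot, y to its left, z up, the work surface at z = 0. Lengths are in m, angles in rad, forces in N, time in s.
With the tool pointing down it reaches from about 0.35 to 0.775 m from the base axis. Payload 5.5 kg.
Tool frame: the origin (TCP) lies on the centre line of the jaws, within the pads' length; the fingertips stand 25 mm ahead of it and the grasp point (between the pads) lies 6 mm ahead of it; z points along the fingers, y is the direction in which the jaws open and shut (so a half turn about z gives the same grasp; the last joint's range is limited). The gripper opens to 85 mm and grips with 20 to 120 N. Pads are 22 mm wide; open, the fingers measure 114 mm over their backs; the gripper's body (76 mm by 85 mm) begins 54 mm behind the grasp point. The pads swing forward as they close: fully open they stand 13 mm farther back than shut.
Start: joints at [-1.391, 0.313, 0.046, 1.304, 0, 1.431], TCP at [0.181, -0.546, 0.256] pointing down, gripper open.
Joint ranges: [-2.76, 2.76], [-0.86, 1.69], [-1.03, 1.26], [-2.2, 2.34], [-1.47, 1.5], [-3.14, 3.14]. Speed limits (rad/s): [2.57, 2.57, 3.14, 3.14, 3.14, 3.14].

INTERFACE

Orientations are given as a 3x3 rotation matrix whose columns are the frame's x, y, z axes.
In Python, from rig import observe, read_camera, hand_in gives the robot as it stands.
- The arm moves only by the tool jog_arm, never from a script. Its argument "targets" is one flat list of numbers, 6 for each row, row after row: the shift along the tool's x, y, z in m, then the turn, a rotation vector about the tool's x, y, z in degrees. A call has 1 to 20 rows; each row is the pose to reach, as a shift and turn from the pose measured when the call began, along the tool's axes at that moment; what a row does not reach only later rows make up. A row lasts 1/8 s, in which the tool goes at most 62.5 mm and 10.7 degrees, less where a joint would pass 70% of its speed; a pose out of reach is approached as far as the arm can. A call with a gripper value outside its range is refused whole. "claw" is the closure in counts, from 0 (fully open) to 255 (shut), set as the call begins (left out, the last holds). The fingers move at their own pace and stop on an object; "grip_force" is the grip in N (left out, the last holds). Time passes only in rows, so rows that repeat a pose let the fingers close. It gives the time, the measured TCP pose, the force and the opening at its end, in the units of the state.
- observe(): the state, without advancing time (a new reading comes with each control period).
- read_camera(name): name is "scene" or "top"; returns a dict with "frame" (400x640x3 uint8, red, green, blue), "fov_y" (degrees; the focal length in pixels is half the picture's height over the tangent of half this angle, whatever the lens; pixels are square), "cx", "cy" (the principal point, pixels), "R" (3x3) and "t" (3): a world point X has camera coordinates R X + t. Camera axes: x right, y down, z forward; pixel columns grow to the right and rows downward; lengths in m; the calibration is good to about 2 mm. A picture is of the moment at which its call begins. There is no depth.
- hand_in(): hands the job in, once; it reports no verdict.
The state is a dict: "t": time; "qpos": joint angles; "joint_velocities": joint speeds; "effort": joint torques, N m; "tool_pos": TCP position; "eef_rot": TCP orientation; "wrist_force": force on the tool from outside, world axes, zero at the start; "wrist_torque": the same for the moment, N m; "gripper_width": finger opening in m.
Only numpy, scipy, OpenCV 4.12 (cv2) and the standard library are available. Lean on these libraries where they do the work, as an engineer would, in place of code of your own. Each camera call takes 0.05 s, during which the arm holds its last target. There are 200 camera calls.

## Working session

There is one attempt and no reset: what is moved stays moved. The work goes in short steps, Python scripts to look and compute and a tool call to move; the robot and the scene stay as the last step left them, time stands still between calls to the robot, and variables do not carry over. Pictures are saved under pics/ and viewed, about 12 in all and at most 16, crops included, and the job is handed in when it is done.

Besides the shell and the picture viewer there is one more tool, called after "Emit:" as a command line: name --argument value ..., lists and objects as JSON in quotes. jog_arm: Moves the arm, as the interface text tells. Its arguments: {"type":"object","properties":{"targets":{"type":"array"},"claw":{"type":"number"},"grip_force":{"type":"number"}},"required":["targets"]}

```bash
mkdir -p pics; ls
python3 - <<'E'
from rig import *
import cv2,numpy as np
for n in("top","scene"):
    c=read_camera(n); cv2.imwrite(f"pics/{n}0.png",c["frame"][:,:,::-1]); print(n,c["fov_y"],c["cx"],c["cy"],np.round(c["R"],4).tolist(),c["t"])
s=observe();print(s)
E
```

```text
pics
top 53.130750406898166 312.2067461378831 199.15961831609948 [[0.1016, -0.9948, -0.0037], [-0.9735, -0.0986, -0.2065], [0.2051, 0.0246, -0.9784]] [-0.02417237  0.44430655  0.83234939]
scene 42.438790281208014 315.5649328338424 202.58146374804636 [[-0.8124, -0.583, 0.0118], [-0.3448, 0.464, -0.816], [0.4703, -0.6669, -0.5779]] [0.35760897 0.17931562 1.10698225]
{'t': 0.1, 'qpos': array([-1.39057424e+00,  3.13916670e-01,  4.51032819e-02,  1.30359825e+00,
        8.30450872e-06,  1.43118553e+00]), 'joint_velocities': array([ 1.09866402e-04, -2.00938908e-03,  1.64972636e-03, -7.52101868e-04,
       -8.91300042e-04, -5.21212083e-05]), 'effort': array([ 1.83821881e-03, -4.81724989e+01,  2.99244350e+01,  1.27706467e-02,
       -1.70191734e-04,  9.65637469e-06]), 'tool_pos': array([ 0.18069773, -0.5454388 ,  0.25550729]), 'eef_rot': array([[ 9.49288008e-01,  3.14407696e-01, -2.81370521e-04],
       [ 3.14407735e-01, -9.49286704e-01,  1.59063319e-03],
       [ 2.33006022e-04, -1.59843408e-03, -9.99998695e-01]]), 'wrist_force': array([0.16125167, 0.48702355, 0.23386945]), 'wrist_torque': array([ 0.00251631, -0.02916068,  0.02910847]), 'gripper_width': 0.08537635898651683}
```

View pics/top0.png

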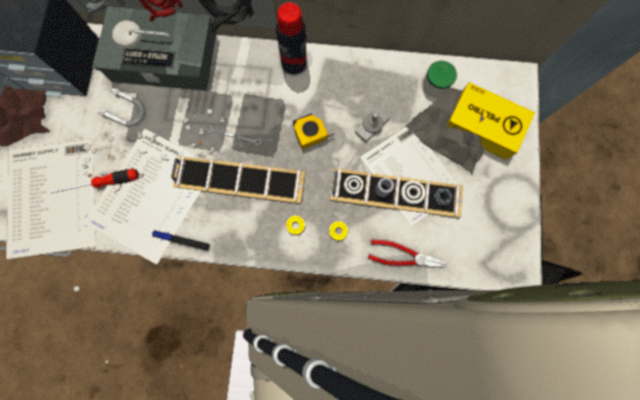

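View pics/scene0.png

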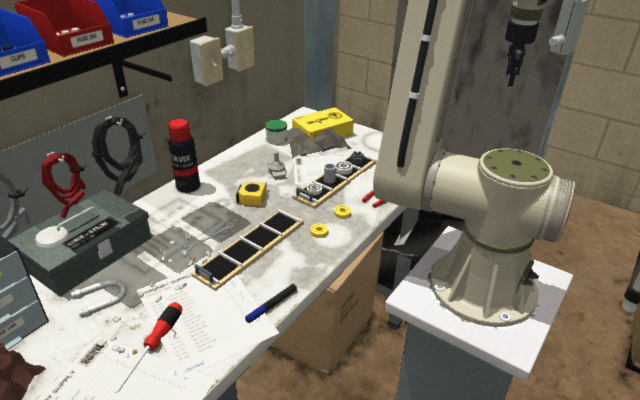

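The top view shows the empty rack at about (175–303, 155–203) and the full one at (330–462, 168–217). Both handles are on the left. Next I'll enlarge both racks and compute positions.

```bash
cat > h.py <<'E'
from rig import *
import cv2,numpy as np
def ray(c,u,v,z):
    f=200/np.tan(np.radians(c["fov_y"]/2)); R=np.array(c["R"]);t=np.array(c["t"])
    d=R.T@np.array([(u-c["cx"])/f,(v-c["cy"])/f,1]); o=-R.T@t
    return o+d*(z-o[2])/d[2]
def proj(c,X):
    f=200/np.tan(np.radians(c["fov_y"]/2)); p=np.array(c["R"])@np.array(X)+c["t"]
    return f*p[0]/p[2]+c["cx"],f*p[1]/p[2]+c["cy"]
def crop(c,x0,y0,x1,y1,k,name):
    cv2.imwrite("pics/"+name,cv2.resize(c["frame"][y0:y1,x0:x1,::-1],None,fx=k,fy=k,interpolation=cv2.INTER_CUBIC))
E
python3 - <<'E'
from h import *
c=read_camera("top")
a=c["frame"][160:222,325:467,::-1];b=c["frame"][150:212,167:309,::-1]
cv2.imwrite("pics/t1.png",cv2.resize(np.vstack([a,b]),None,fx=4.5,fy=4.5,interpolation=cv2.INTER_CUBIC))
g=cv2.cvtColor(c["frame"],cv2.COLOR_RGB2GRAY)
m=(g<60).astype(np.uint8); m[:150]=0;m[222:]=0
n,l,s,ce=cv2.connectedComponentsWithStats(m,connectivity=4)
for i in range(1,n):
    if s[i,4]>60:
        p=np.argwhere(l==i)[:,::-1].astype(np.float32); r=cv2.minAreaRect(p)
        print(s[i],np.round(r[0],1),np.round(r[1],1),round(r[2],1),np.round(ray(c,*r[0],.015),4))
E
```

```text
[182 161  27  25 526] [194.6 172.8] [24.3 22.6] 7.1 [0.4855 0.2984 0.015 ]
[211 164  26  25 527] [223.6 176.5] [23.5 22.6] 8.1 [0.4835 0.2303 0.015 ]
[239 168  27  25 532] [252.4 180.1] [24.2 22.7] 7.6 [0.4819 0.1632 0.015 ]
[102 171  36  14 211] [119.3 176.8] [11.  36.2] 81.9 [0.4586 0.4701 0.015 ]
[269 172  26  25 535] [281.7 183.8] [23.6 22.7] 7.6 [0.4798 0.0951 0.015 ]
[340 174  24  25 164] [352.2 185.8] [23.4 22.3] 7.6 [ 0.4914 -0.0662  0.015 ]
[369 178  25  25 276] [381.7 189.8] [23.9 22.8] 7.1 [ 0.4887 -0.1342  0.015 ]
[429 185  25  26 283] [441.1 197.7] [24.2 23.2] 5.7 [ 0.4841 -0.2698  0.015 ]
[399 195  25  12  79] [410.5 202.1] [24.3  8.5] 14.6 [ 0.4667 -0.201   0.015 ]
```

View pics/t1.png

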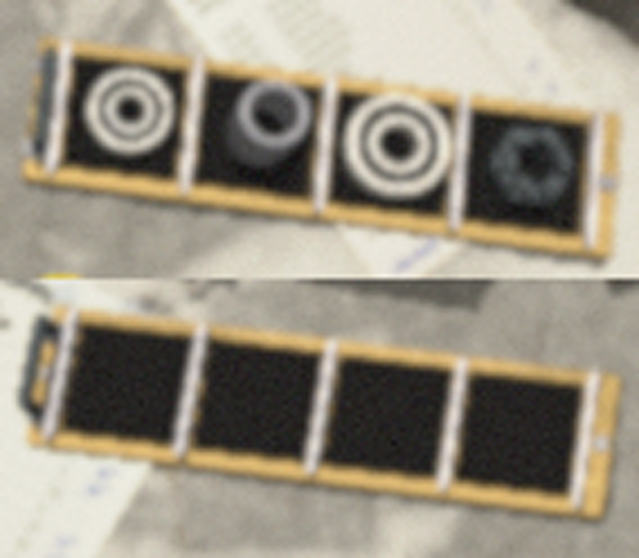

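Counted from the handle, the full rack holds the small bearing, sleeve, large bearing and nut. The empty rack's bay centres are good. Next I'll measure the part centres, using the scene view as a cross-check.

Run:
```python
from h import *
c=read_camera("top"); s=read_camera("scene")
g=cv2.cvtColor(c["frame"],cv2.COLOR_RGB2GRAY)
k=6
G=cv2.resize(g,None,fx=k,fy=k,interpolation=cv2.INTER_CUBIC)
for n,u,v,r,th,z in(("small",354,184,11.5,90,.028),("sleeve",386,185.5,9,75,.060),("big",413,192,13.3,90,.031),("nut",443,196,10.5,45,.040)):
    m=np.zeros_like(G);cv2.circle(m,(int(u*k),int(v*k)),int(r*k),1,-1)
    p=np.argwhere((G>th)&(m>0))[:,::-1].astype(np.float32)
    h=cv2.convexHull(p); e=cv2.fitEllipse(h); uv=((e[0][0]+.5)/k-.5,(e[0][1]+.5)/k-.5)
    print(n,np.round(uv,1),np.round(np.array(e[1])/k,1),np.round(ray(c,*uv,z),4))
# predicted pads of B and A in scene vs. top
for X in([.4855,.2984,.015],[.4798,.0951,.015]): print(np.round(proj(s,X),1))
gs=cv2.cvtColor(s["frame"],cv2.COLOR_RGB2GRAY);m=(gs<60).astype(np.uint8);m[:200]=0;m[285:]=0;m[:,:195]=0;m[:,305:]=0
n,l,st,ce=cv2.connectedComponentsWithStats(m,connectivity=4)
for i in range(1,n):
    if st[i,4]>60: print(st[i],np.round(ce[i],1),np.round(ray(s,*ce[i],.015),4))
x=np.hstack([s["frame"][140:215,285:385],s["frame"][205:280,195:295]])[:,:,::-1]
cv2.imwrite("pics/s1.png",cv2.resize(x,None,fx=4,fy=4,interpolation=cv2.INTER_CUBIC))
```

```text
small [354.1 183.1] [21.6 22.2] [ 0.4948 -0.0691  0.028 ]
sleeve [385.5 184.8] [17.2 18. ] [ 0.4895 -0.135   0.06  ]
big [413.1 191.2] [25.1 25.7] [ 0.4887 -0.2019  0.031 ]
nut [443.1 195.3] [19.7 20.4] [ 0.4837 -0.2665  0.04  ]
[219.4 265.7]
[279.8 221.3]
[265 213  30  19 306] [280.  222.1] [0.4774 0.0973 0.015 ]
[245 226  33  21 352] [261.3 236.1] [0.4788 0.1658 0.015 ]
[224 241  34  22 397] [240.9 251. ] [0.4809 0.234  0.015 ]
[203 256  34  27 452] [219.3 267.5] [0.4814 0.3027 0.015 ]
```

View pics/s1.png

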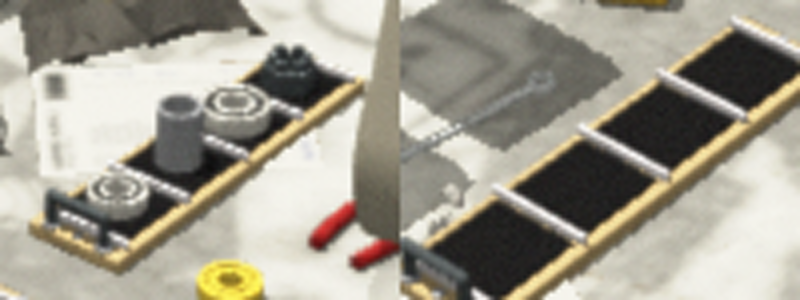

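```bash
cat >> h.py <<'E'
def go(x,y,z,psi):
    "shift (m) and turn (deg) in tool axes to a tool-down pose with jaw axis at psi"
    s=observe();R=s["eef_rot"]
    T=np.array([[-np.sin(psi),np.cos(psi),0],[np.cos(psi),np.sin(psi),0],[0,0,-1]]).T
    rv=np.degrees(cv2.Rodrigues(R.T@T)[0].ravel())
    print(np.round(R.T@(np.array([x,y,z])-s["tool_pos"]),4),np.round(rv,1))
E
python3 -c "
from h import *
go(.490,-.135,.13,-.036)"
```

```text
[ 0.4227 -0.2925  0.1262] [ -0.   -0.  -69.6]
```

Emit:
jog_arm --targets '[0.423,-0.293,0.03,0,0,-69.6,0.423,-0.293,0.03,0,0,-69.6,0.423,-0.293,0.03,0,0,-69.6,0.423,-0.293,0.03,0,0,-69.6,0.423,-0.293,0.03,0,0,-69.6,0.423,-0.293,0.03,0,0,-69.6,0.423,-0.293,0.03,0,0,-69.6,0.423,-0.293,0.126,0,0,-69.6,0.423,-0.293,0.126,0,0,-69.6,0.423,-0.293,0.126,0,0,-69.6,0.423,-0.293,0.126,0,0,-69.6,0.423,-0.293,0.126,0,0,-69.6]' --claw 70

```text
t: 1.75
tool_pos: [0.4909, -0.1358, 0.1318]
eef_rot: [[0.038, 0.999, 0.002], [0.999, -0.038, -0.001], [-0.001, 0.002, -1.0]]
wrist_force: [-0.7, 0.1, 0.6]
gripper_width: 0.0617
```

```bash
python3 -c "
from h import *
s=observe();print(s['t'],s['tool_pos'],s['gripper_width'])
go(.490,-.135,.13,-.036)
c=read_camera('top');crop(c,310,120,480,245,4,'t2.png')
c=read_camera('scene');crop(c,270,70,400,215,4,'s2.png')"
```

```text
1.75 [ 0.49087319 -0.13576061  0.13177883] 0.06174306837462082
[ 0.0007 -0.0009  0.0018] [ 0.1  0.  -0.1]
```

View pics/s2.png

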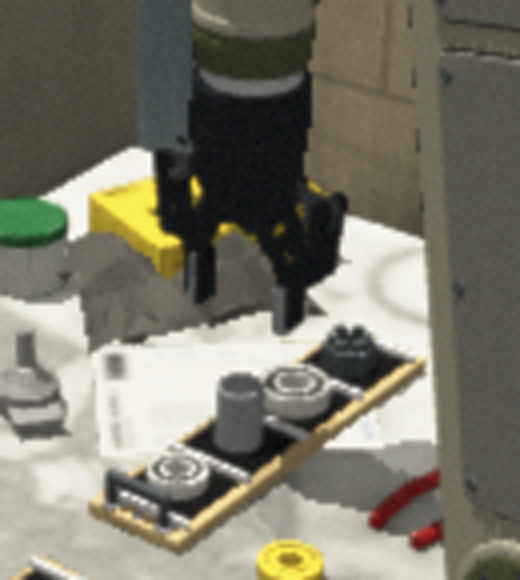

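```bash
python3 -c "
from h import *
c=read_camera('scene')
for z in(.10,.107,.112,.117): print(z,*[np.round((np.array(proj(c,[.491+d,-.136,z]))-[270,70])*4,0) for d in(-.035,.035)])
go(.490,-.135,.046,-.036)"
```

```text
0.1 [285. 344.] [198. 312.]
0.107 [286. 335.] [198. 303.]
0.112 [286. 328.] [199. 297.]
0.117 [286. 321.] [199. 290.]
[ 0.0006 -0.0008  0.0855] [ 0.1  0.  -0.1]
```

Emit:
jog_arm --targets '[0,-0.001,0.04,0,0,0,0,-0.001,0.07,0,0,0,0,-0.001,0.085,0,0,0,0,-0.001,0.085,0,0,0,0,-0.001,0.085,0,0,0]'

```text
t: 2.52
tool_pos: [0.4907, -0.1361, 0.0476]
eef_rot: [[0.038, 0.999, 0.004], [0.999, -0.038, -0.001], [-0.001, 0.004, -1.0]]
wrist_force: [0.4, 0.1, -0.2]
gripper_width: 0.062
```

Emit:
jog_arm --targets '[0,0,0,0,0,0,0,0,0,0,0,0,0,0,0,0,0,0,0,0,0,0,0,0,0,0,0,0,0,0,0,0,0,0,0,0]' --claw 255 --grip_force 40

```text
t: 3.28
tool_pos: [0.4916, -0.1366, 0.049]
eef_rot: [[0.038, 0.999, 0.006], [0.999, -0.038, -0.002], [-0.002, 0.006, -1.0]]
wrist_force: [-0.7, 0.6, 4.5]
gripper_width: 0.0334
```

```bash
python3 -c "
from h import *
c=read_camera('scene');crop(c,270,70,400,215,4,'s3.png')"
```

```text
(no output)
```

View pics/s3.png

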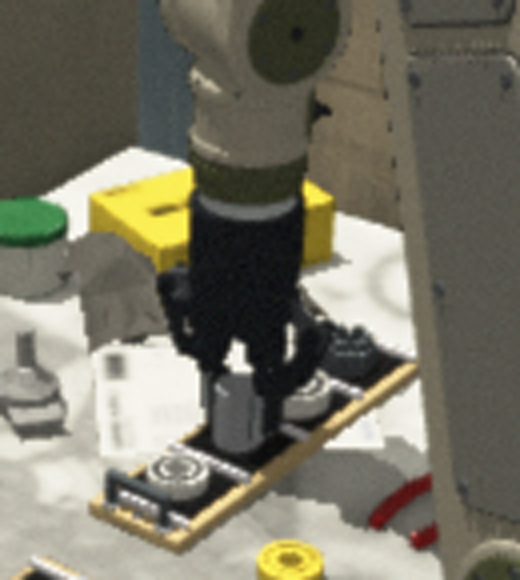

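Emit:
jog_arm --targets '[0,0,-0.03,0,0,0,0,0,-0.06,0,0,0,0.08,0,-0.07,0,0,0,0.14,-0.004,-0.07,0,0,0,0.2,-0.006,-0.07,0,0,0,0.26,-0.006,-0.07,0,0,0,0.298,0.001,-0.07,0,0,-0.5,0.298,0.001,-0.07,0,0,-0.5,0.298,0.001,-0.07,0,0,-0.5]'

```text
t: 4.45
tool_pos: [0.5031, 0.1612, 0.1183]
eef_rot: [[0.028, 1.0, 0.006], [1.0, -0.028, -0.003], [-0.003, 0.006, -1.0]]
wrist_force: [0.7, 0.1, -1.8]
gripper_width: 0.0336
```

```bash
python3 -c "
from h import *
s=observe();print(s['gripper_width'])
go(.483,.1616,.0495,-.028)
c=read_camera('scene');crop(c,190,130,310,290,4,'s4.png')"
```

```text
0.033551128256474244
[-0.     -0.0205  0.0687] [ 0.3  0.2 -0. ]
```

View pics/s4.png

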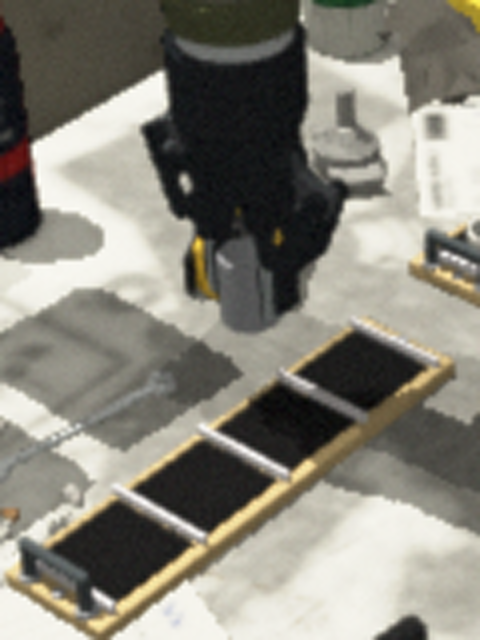

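The sleeve is held upright above bay 3 of the empty rack. I'll shift it over, then lower it.

Emit:
jog_arm --targets '[0,-0.0205,0.02,0.3,0.2,0,0,-0.0205,0.04,0.3,0.2,0,0,-0.0205,0.055,0.3,0.2,0,0,-0.0205,0.063,0.3,0.2,0,0,-0.0205,0.067,0.3,0.2,0,0,-0.0205,0.067,0.3,0.2,0,0,-0.0205,0.067,0.3,0.2,0]'

```text
t: 5.38
tool_pos: [0.4834, 0.1612, 0.0516]
eef_rot: [[0.03, 1.0, 0.001], [1.0, -0.03, 0.001], [0.001, 0.001, -1.0]]
wrist_force: [-0.4, -0.2, -2.7]
gripper_width: 0.0338
```

```bash
python3 -c "
from h import *
go(.483,.1616,.049,-.028)"
```

```text
[ 0.0004 -0.0005  0.0026] [ 0.1 -0.1 -0.1]
```

Emit:
jog_arm --targets '[0,0,0.002,0,0,0,0,0,0.0035,0,0,0,0,0,0.0045,0,0,0,0,0,0.0045,0,0,0]'

```text
t: 5.88
tool_pos: [0.4839, 0.1614, 0.049]
eef_rot: [[0.029, 1.0, 0.003], [1.0, -0.029, 0.001], [0.001, 0.003, -1.0]]
wrist_force: [-4.3, -0.6, 13.1]
gripper_width: 0.0336
```

Emit:
jog_arm --targets '[0,0,-0.0005,0,0,0,0,0,-0.0005,0,0,0,0,0,-0.0005,0,0,0,0,0,-0.0005,0,0,0]' --claw 60

```text
t: 6.38
tool_pos: [0.4838, 0.1614, 0.0492]
eef_rot: [[0.029, 1.0, 0.003], [1.0, -0.029, 0.001], [0.001, 0.002, -1.0]]
wrist_force: [-1.2, 0.1, -0.7]
gripper_width: 0.0651
```

Emit:
jog_arm --targets '[0,0,-0.04,0,0,0,0,0,-0.08,0,0,0,0,0,-0.08,0,0,0,-0.06,0,-0.08,0,0,0,-0.12,0,-0.08,0,0,0,-0.18,0,-0.08,0,0,0,-0.23,0,-0.08,0,0,0,-0.23,0,-0.08,0,0,0,-0.23,0,-0.08,0,0,0]'

```text
t: 7.5
tool_pos: [0.4761, -0.0682, 0.128]
eef_rot: [[0.03, 1.0, 0.001], [1.0, -0.03, 0.002], [0.002, 0.001, -1.0]]
wrist_force: [0.3, 0.5, -0.4]
gripper_width: 0.0657
```

Run:
```python
from h import *
s=observe();print(s['tool_pos'],s['gripper_width'])
c=read_camera('top');crop(c,165,130,475,230,2.5,'t5.png')
go(.4955,-.070,.12,-.036)
```

```text
[ 0.4761435  -0.06823991  0.12801626] 0.06572663203200127
[-0.0018  0.0193  0.0082] [ 0.  -0.1  0.4]
```

View pics/t5.png

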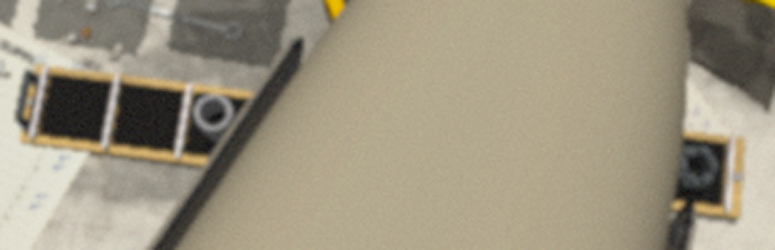

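```bash
cat >> h.py <<'E'
def ell(c,u,v,r,th,z,k=6):
    G=cv2.resize(cv2.cvtColor(c["frame"],cv2.COLOR_RGB2GRAY),None,fx=k,fy=k,interpolation=cv2.INTER_CUBIC)
    m=np.zeros_like(G);cv2.circle(m,(int(u*k),int(v*k)),int(r*k),1,-1)
    p=np.argwhere((G>th)&(m>0))[:,::-1].astype(np.float32)
    e=cv2.fitEllipse(cv2.convexHull(p)); uv=((e[0][0]+.5)/k-.5,(e[0][1]+.5)/k-.5)
    print(np.round(uv,1),np.round(np.array(e[1])/k,1),np.round(ray(c,*uv,z),4))
E
python3 - <<'E'
from h import *
c=read_camera('top')
ell(c,250.2,175.2,9,75,.06)
E
```

```text
[249.9 174.5] [17.1 18.1] [0.4828 0.162  0.06  ]
```

Emit:
jog_arm --targets '[-0.002,0.02,0.008,0,-0.1,0.4,-0.002,0.02,0.03,0,-0.1,0.4,-0.002,0.02,0.06,0,-0.1,0.4,-0.002,0.02,0.076,0,-0.1,0.4,-0.002,0.02,0.084,0,-0.1,0.4,-0.002,0.02,0.085,0,-0.1,0.4,-0.002,0.02,0.085,0,-0.1,0.4]' --claw 80

```text
t: 8.48
tool_pos: [0.497, -0.0695, 0.044]
eef_rot: [[0.034, 0.999, 0.002], [0.999, -0.034, -0.0], [-0.0, 0.002, -1.0]]
wrist_force: [-0.2, 0.2, -0.4]
gripper_width: 0.0587
```

Run:
```python
from h import *
go(.496,-.070,.042,-.036)
```

```text
[-0.0005 -0.001   0.002 ] [0.1 0.  0.1]
```

Emit:
jog_arm --targets '[-0.0005,-0.001,0.003,0.1,0,0,-0.0005,-0.001,0.003,0.1,0,0,-0.0005,-0.001,0.003,0.1,0,0]'

```text
t: 8.85
tool_pos: [0.4961, -0.0701, 0.0412]
eef_rot: [[0.034, 0.999, 0.001], [0.999, -0.034, -0.0], [-0.0, 0.001, -1.0]]
wrist_force: [-0.3, -0.2, -0.5]
gripper_width: 0.0587
```

Emit:
jog_arm --targets '[0,0,0.001,0,0,0,0,0,0.001,0,0,0,0,0,0.001,0,0,0,0,0,0.001,0,0,0,0,0,0.001,0,0,0,0,0,0.001,0,0,0]' --claw 255

```text
t: 9.6
tool_pos: [0.4962, -0.0702, 0.0406]
eef_rot: [[0.034, 0.999, 0.001], [0.999, -0.034, -0.0], [-0.0, 0.001, -1.0]]
wrist_force: [-2.2, 0.3, 4.9]
gripper_width: 0.04
```

Emit:
jog_arm --targets '[0,0,-0.03,0,0,0,0,0,-0.06,0,0,0,0.05,0,-0.07,0,0,0,0.1,-0.01,-0.07,0,0,0,0.15,-0.02,-0.07,0,0,-0.3,0.164,-0.021,-0.07,0,0,-0.3,0.164,-0.021,-0.07,0,0,-0.3,0.164,-0.021,-0.07,0,0,-0.3]'

```text
t: 10.6
tool_pos: [0.481, 0.0935, 0.1103]
eef_rot: [[0.03, 1.0, 0.001], [1.0, -0.03, -0.001], [-0.001, 0.001, -1.0]]
wrist_force: [0.2, -0.5, -1.4]
gripper_width: 0.0398
```

Run:
```python
from h import *
s=observe();print(s['gripper_width'])
go(.4808,.0943,.0406,-.028)
c=read_camera('scene');crop(c,190,110,330,260,4,'s6.png')
```

```text
0.039808861153624434
[ 0.0008 -0.0003  0.0697] [ 0.1  0.1 -0.1]
```

View pics/s6.png

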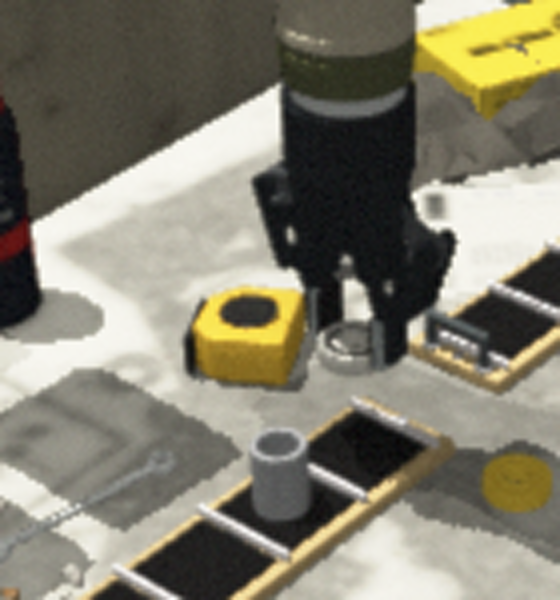

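The bearing is held level and the sleeve stands in the middle of bay 3. I'll lower the bearing.

Emit:
jog_arm --targets '[0.001,0,0.03,0.1,0.1,0,0.001,0,0.05,0.1,0.1,0,0.001,0,0.062,0.1,0.1,0,0.001,0,0.067,0.1,0.1,0,0.001,0,0.07,0.1,0.1,0,0.001,0,0.071,0.1,0.1,0,0.001,0,0.071,0.1,0.1,0]'

```text
t: 11.52
tool_pos: [0.4816, 0.094, 0.0406]
eef_rot: [[0.031, 1.0, 0.001], [1.0, -0.031, 0.0], [0.0, 0.001, -1.0]]
wrist_force: [-2.2, -1.3, 4.9]
gripper_width: 0.0399
```

Emit:
jog_arm --targets '[0,0,0,0,0,0,0,0,0,0,0,0,0,0,0,0,0,0,0,0,0,0,0,0]' --claw 60

```text
t: 12.02
tool_pos: [0.4817, 0.094, 0.0406]
eef_rot: [[0.031, 1.0, 0.001], [1.0, -0.031, 0.0], [0.0, 0.001, -1.0]]
wrist_force: [-0.2, 0.3, 0.4]
gripper_width: 0.0654
```

Emit:
jog_arm --targets '[0,0,-0.04,0,0,0,0,0,-0.08,0,0,0,-0.06,0.004,-0.08,0,0,0,-0.12,0.008,-0.08,0,0,0,-0.18,0.012,-0.08,0,0,0,-0.24,0.015,-0.08,0,0,0.3,-0.296,0.0175,-0.08,0,0,0.3,-0.296,0.0175,-0.08,0,0,0.3,-0.296,0.0175,-0.08,0,0,0.3]'

```text
t: 13.15
tool_pos: [0.4894, -0.2021, 0.1201]
eef_rot: [[0.037, 0.999, -0.0], [0.999, -0.037, 0.001], [0.001, -0.0, -1.0]]
wrist_force: [0.2, -0.6, -0.4]
gripper_width: 0.0653
```

Run:
```python
from h import *
c=read_camera('top');go(.490,-.2028,.042,-.036)
x=c["frame"][150:212,167:309,::-1];cv2.imwrite("pics/t7.png",cv2.resize(x,None,fx=4.5,fy=4.5,interpolation=cv2.INTER_CUBIC))
```

```text
[-0.0015  0.0006  0.0781] [-0.  -0.1  0. ]
```

View pics/t7.png

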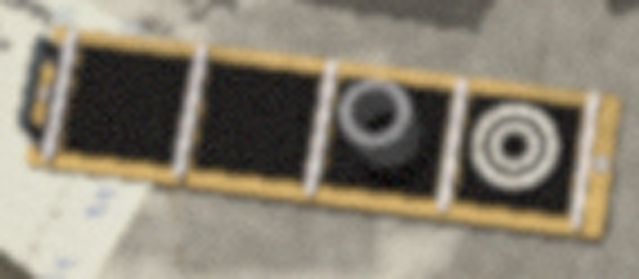

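Both parts stand in the middle of bays 3 and 4. Next, the large bearing.

Emit:
jog_arm --targets '[-0.0015,0.0005,0.03,0,0,0,-0.0015,0.0005,0.055,0,0,0,-0.0015,0.0005,0.07,0,0,0,-0.0015,0.0005,0.077,0,0,0,-0.0015,0.0005,0.079,0,0,0,-0.0015,0.0005,0.079,0,0,0,-0.0015,0.0005,0.079,0,0,0]'

```text
t: 14.08
tool_pos: [0.4904, -0.2031, 0.0418]
eef_rot: [[0.035, 0.999, 0.001], [0.999, -0.035, 0.001], [0.001, 0.001, -1.0]]
wrist_force: [0.2, -0.6, -0.8]
gripper_width: 0.0649
```

Emit:
jog_arm --targets '[0,0,0.001,0,0,0,0,0,0.001,0,0,0,0,0,0.001,0,0,0,0,0,0.001,0,0,0,0,0,0.001,0,0,0]' --claw 255

```text
t: 14.7
tool_pos: [0.4907, -0.2034, 0.0418]
eef_rot: [[0.036, 0.999, 0.002], [0.999, -0.036, 0.0], [0.0, 0.002, -1.0]]
wrist_force: [-1.0, 1.2, 5.7]
gripper_width: 0.0503
```

Emit:
jog_arm --targets '[0,0,-0.03,0,0,0,0,0,-0.06,0,0,0,0.05,0,-0.075,0,0,0,0.1,-0.005,-0.075,0,0,0,0.155,-0.008,-0.075,0,0,-0.3,0.21,-0.01,-0.075,0,0,-0.3,0.265,-0.013,-0.075,0,0,-0.3,0.32,-0.016,-0.075,0,0,-0.3,0.375,-0.019,-0.075,0,0,-0.4,0.433,-0.0215,-0.075,0,0,-0.4,0.433,-0.0215,-0.075,0,0,-0.4,0.433,-0.0215,-0.075,0,0,-0.4]'

```text
t: 16.2
tool_pos: [0.4841, 0.2301, 0.1165]
eef_rot: [[0.028, 1.0, 0.001], [1.0, -0.028, -0.001], [-0.001, 0.001, -1.0]]
wrist_force: [-0.2, -0.4, -0.7]
gripper_width: 0.0502
```

Run:
```python
from h import *
s=observe();print(s['gripper_width'])
go(.4846,.2298,.0418,-.028)
c=read_camera('scene');crop(c,180,140,300,280,4,'s8.png')
```

```text
0.050170613974514916
[-0.0002  0.0004  0.0748] [0.1 0.  0. ]
```

View pics/s8.png

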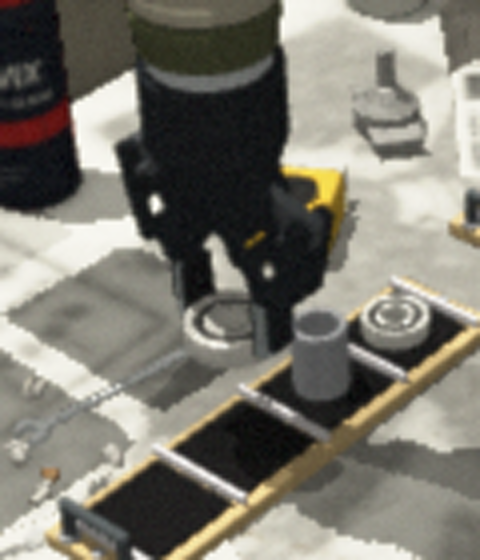

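The bearing is held level over bay 2. Lowering it now.

Emit:
jog_arm --targets '[0,0.0005,0.03,0.1,0,0,0,0.0005,0.055,0.1,0,0,0,0.0005,0.067,0.1,0,0,0,0.0005,0.072,0.1,0,0,0,0.0005,0.075,0.1,0,0,0,0.0005,0.076,0.1,0,0,0,0.0005,0.076,0.1,0,0]'

```text
t: 17.12
tool_pos: [0.4855, 0.2292, 0.0418]
eef_rot: [[0.029, 1.0, 0.001], [1.0, -0.029, -0.001], [-0.001, 0.001, -1.0]]
wrist_force: [-0.2, -2.8, 4.1]
gripper_width: 0.0503
```

Emit:
jog_arm --targets '[0,0,0,0,0,0,0,0,0,0,0,0,0,0,0,0,0,0,0,0,0,0,0,0]' --claw 60

```text
t: 17.62
tool_pos: [0.4855, 0.2293, 0.0417]
eef_rot: [[0.029, 1.0, 0.001], [1.0, -0.029, -0.001], [-0.001, 0.001, -1.0]]
wrist_force: [-0.7, 0.1, 0.3]
gripper_width: 0.0656
```

Emit:
jog_arm --targets '[0,0,-0.04,0,0,0,0,0,-0.08,0,0,0,-0.06,0.002,-0.08,0,0,0,-0.12,0.004,-0.08,0,0,0,-0.18,0.006,-0.08,0,0,0,-0.24,0.008,-0.08,0,0,0.3,-0.3,0.009,-0.08,0,0,0.4,-0.36,0.011,-0.08,0,0,0.4,-0.42,0.013,-0.08,0,0,0.4,-0.48,0.014,-0.08,0,0,0.4,-0.4965,0.014,-0.08,0,0,0.4,-0.4965,0.014,-0.08,0,0,0.4,-0.4965,0.014,-0.08,0,0,0.4]'

```text
t: 19.25
tool_pos: [0.4846, -0.2656, 0.1218]
eef_rot: [[0.035, 0.999, 0.0], [0.999, -0.035, 0.001], [0.001, -0.0, -1.0]]
wrist_force: [0.0, 0.5, -0.4]
gripper_width: 0.0649
```

Run:
```python
from h import *
c=read_camera('top');go(.485,-.2675,.043,-.036)
x=np.vstack([c["frame"][150:212,167:309,::-1],c["frame"][160:222,325:467,::-1]]);cv2.imwrite("pics/t9.png",cv2.resize(x,None,fx=4.5,fy=4.5,interpolation=cv2.INTER_CUBIC))
```

```text
[-0.0021  0.0004  0.0789] [ 0.  -0.   0.1]
```

View pics/t9.png

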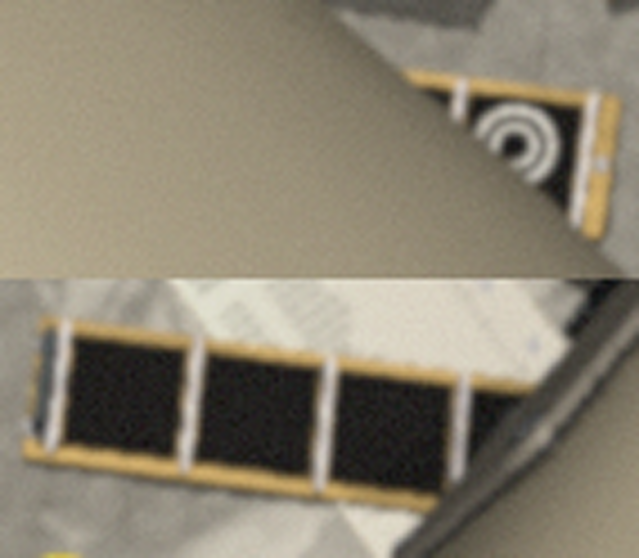

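The arm hides the left bays, and the three emptied bays of the full rack are clear. Next, the nut.

Emit:
jog_arm --targets '[-0.002,0.0005,0.03,0,0,0,-0.002,0.0005,0.055,0,0,0,-0.002,0.0005,0.07,0,0,0,-0.002,0.0005,0.077,0,0,0,-0.002,0.0005,0.079,0,0,0,-0.002,0.0005,0.079,0,0,0,-0.002,0.0005,0.079,0,0,0]'

```text
t: 20.18
tool_pos: [0.4856, -0.2678, 0.0436]
eef_rot: [[0.034, 0.999, 0.001], [0.999, -0.034, -0.0], [-0.0, 0.001, -1.0]]
wrist_force: [-0.5, 0.4, -0.1]
gripper_width: 0.0651
```

Emit:
jog_arm --targets '[0,0,0.001,0,0,0,0,0,0.001,0,0,0,0,0,0.001,0,0,0,0,0,0.001,0,0,0,0,0,0.001,0,0,0,0,0,0.001,0,0,0]' --claw 255

```text
t: 20.92
tool_pos: [0.4859, -0.2682, 0.0432]
eef_rot: [[0.034, 0.999, 0.002], [0.999, -0.034, -0.001], [-0.001, 0.002, -1.0]]
wrist_force: [-1.1, 0.1, 5.6]
gripper_width: 0.0355
```

Emit:
jog_arm --targets '[0,0,-0.03,0,0,0,0,0,-0.06,0,0,0,0.05,0,-0.075,0,0,0,0.11,-0.004,-0.075,0,0,0,0.17,-0.006,-0.075,0,0,-0.3,0.23,-0.008,-0.075,0,0,-0.3,0.29,-0.01,-0.075,0,0,-0.3,0.35,-0.012,-0.075,0,0,-0.3,0.41,-0.014,-0.075,0,0,-0.3,0.47,-0.016,-0.075,0,0,-0.3,0.53,-0.018,-0.075,0,0,-0.3,0.5655,-0.0185,-0.075,0,0,-0.3,0.5655,-0.0185,-0.075,0,0,-0.3,0.5655,-0.0185,-0.075,0,0,-0.3]'

```text
t: 22.68
tool_pos: [0.4861, 0.2972, 0.1169]
eef_rot: [[0.029, 1.0, 0.001], [1.0, -0.029, -0.002], [-0.002, 0.001, -1.0]]
wrist_force: [-0.1, 0.0, -1.6]
gripper_width: 0.0356
```

Run:
```python
from h import *
s=observe();print(s['gripper_width'])
go(.4866,.2976,.0432,-.028)
c=read_camera('scene');crop(c,170,140,300,290,4,'s10.png')
```

```text
0.03558360227017016
[0.0006 0.0005 0.0737] [ 0.   0.1 -0.1]
```

View pics/s10.png

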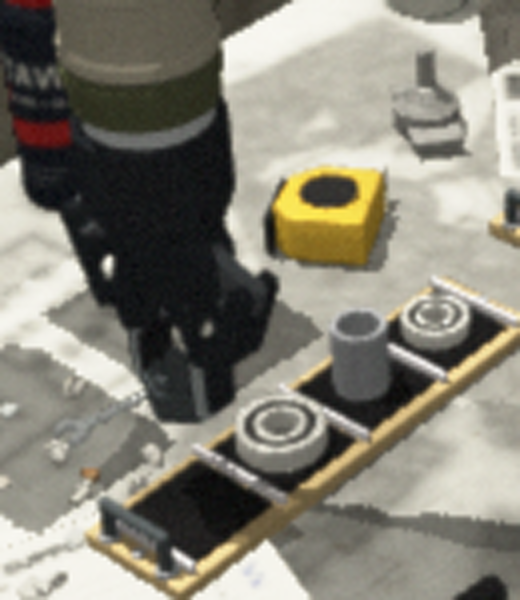

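The large bearing stands well in bay 2 and the nut is held over bay 1. Lowering the nut.

Emit:
jog_arm --targets '[0.0005,0.0005,0.03,0,0.1,0,0.0005,0.0005,0.055,0,0.1,0,0.0005,0.0005,0.066,0,0.1,0,0.0005,0.0005,0.071,0,0.1,0,0.0005,0.0005,0.074,0,0.1,0,0.0005,0.0005,0.075,0,0.1,0,0.0005,0.0005,0.075,0,0.1,0]'

```text
t: 23.6
tool_pos: [0.4875, 0.2972, 0.0432]
eef_rot: [[0.03, 1.0, 0.003], [1.0, -0.03, -0.0], [-0.0, 0.003, -1.0]]
wrist_force: [-1.6, -2.3, 4.7]
gripper_width: 0.0353
```

Emit:
jog_arm --targets '[0,0,0,0,0,0,0,0,0,0,0,0,0,0,0,0,0,0,0,0,0,0,0,0]' --claw 60

```text
t: 24.1
tool_pos: [0.4875, 0.2972, 0.0431]
eef_rot: [[0.03, 1.0, 0.002], [1.0, -0.03, -0.0], [-0.0, 0.002, -1.0]]
wrist_force: [-0.7, 0.8, 0.4]
gripper_width: 0.0653
```

Emit:
jog_arm --targets '[0,0,-0.04,0,0,0,0,0,-0.09,0,0,0,0,0,-0.14,0,0,0,-0.06,0,-0.15,0,0,0,-0.12,0,-0.15,0,0,0,-0.18,0,-0.15,0,0,0,-0.24,0,-0.15,0,0,0,-0.3,0,-0.15,0,0,0,-0.36,-0.02,-0.15,0,0,0,-0.42,-0.05,-0.15,0,0,0,-0.48,-0.07,-0.15,0,0,0,-0.54,-0.1,-0.15,0,0,0,-0.6,-0.1,-0.15,0,0,0,-0.66,-0.1,-0.15,0,0,0,-0.7,-0.1,-0.15,0,0,0,-0.7,-0.1,-0.15,0,0,0,-0.7,-0.1,-0.15,0,0,0]'

```text
t: 26.22
tool_pos: [0.3659, -0.3987, 0.1925]
eef_rot: [[0.03, 1.0, 0.002], [1.0, -0.03, 0.001], [0.001, 0.002, -1.0]]
wrist_force: [-0.5, 0.8, 0.2]
gripper_width: 0.0652
```

Run:
```python
from h import *
c=read_camera('top');s=read_camera('scene')
for X in([.4856,.2987],[.4836,.2307],[.4818,.1628],[.4798,.0948]): print(X)
for u,v,r,th,z,X in((0,0,10.5,45,.04,[.4856,.2987]),(0,0,13.3,90,.031,[.4836,.2307]),(0,0,9,75,.06,[.4818,.1628]),(0,0,11.5,90,.028,[.4798,.0948])):
    u,v=proj(c,X+[z]); ell(c,u,v,r,th,z)
a=cv2.resize(c["frame"][150:212,167:309,::-1],None,fx=4,fy=4,interpolation=cv2.INTER_CUBIC)
b=cv2.resize(s["frame"][200:285,190:332,::-1],None,fx=4,fy=4,interpolation=cv2.INTER_CUBIC)
cv2.imwrite("pics/f.png",np.vstack([a,b]))
```

```text
[0.4856, 0.2987]
[0.4836, 0.2307]
[0.4818, 0.1628]
[0.4798, 0.0948]
[190.8 169. ] [20.3 21.2] [0.4873 0.3    0.04  ]
[221.5 173.7] [25.4 26.4] [0.4856 0.232  0.031 ]
[249.  174.1] [17.2 18.1] [0.4834 0.164  0.06  ]
[281.1 181.2] [20.  21.7] [0.4825 0.0958 0.028 ]
```

View pics/f.png

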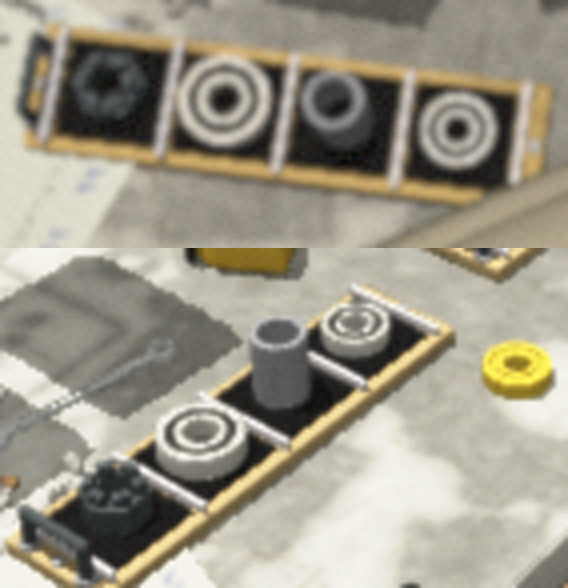

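All four parts stand upright and within about 2 mm of their pad centres. The arm is clear, so I'll hand in.

```bash
python3 -c "
from rig import *
s=observe();print(s['t'],abs(s['joint_velocities']).max());print(hand_in())"
```

```text
26.325 0.006758246352924686
the job is handed in; nothing more can be done
None
```

All four parts are now in the empty rack in reverse order, and the job is handed in at 26.3 s. From the handle they stand nut, large bearing, sleeve, small bearing; in the full rack they stood small bearing, sleeve, large bearing, nut.

- **Final check:** the last pictures from both cameras show every part upright in its own bay and let go. The arm was clear and touching nothing, and the yellow look-alike visible in the last scene view was never touched.
- **Centring:** the last top-camera measurement put the parts about 1.6–2.7 mm in x and 1–1.3 mm in y from the measured pad centres, with the small bearing the farthest off.
- **Disagreements:** the two cameras differed by up to about 4 mm on where the empty pads are. Two sleeve readings, taken with nothing touching it in between, also differed by about 2 mm, so I took these offsets as mostly measurement error and did not re-seat any part.
- **Forces:** the highest wrist force I read was about 13 N, when setting down the sleeve.

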